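Fit the drip grate into the drain box and lock it

TASK

Put the drip grate back into the blue drain box: tuck one short edge under the retaining lip at the box's far end, then lower the other edge until the grate lies flat on the ledge all round. Then swing the catch with the red post round over the grate until it points straight across it, let go, and leave the other things on the bench where they are.

Things in the scene. Friction and masses are not known exactly. Their poses are not given: they have to be found in the camera images.
- grate: Loose aluminium drip grate: slotted plate 170 (x) by 120 (y) by 5 mm, about 0.3 kg. Across its middle a black upright grip, 14 mm thick (x), 60 mm wide (y), top 42 mm above the plate's underside; its foot is 22 mm wide (x), 2.5 mm above the plate. Starts flat on the bench, grip up. Origin: centre of the plate's underside. Same either way round (half turn about z).
- grate_end_a (a point): Middle of the lower edge of the grate's short end at its +x (85 mm from the grate's origin).
- grate_end_b (a point): Middle of the lower edge of the grate's other short end, at its -x (85 mm from the grate's origin).
- drain_box: Fixed blue steel box, open on top, 185 (x) by 142 (y) mm outside, small screw feet beside it. Origin: centre of its underside, stands level on the bench, +x towards the end with the lip (away from the robot). Inside x -88.5 to 88.5, y -67 to 67 mm. Walls 4 mm thick; far and side walls 63 mm high, near wall 48 mm, with the catch outside it.
- ledge (a point): Middle of the box at the height of the ledge that runs round its inside and carries the grate: 42 mm above the box's origin; axes as the box. The ledge is 10 mm wide at the ends, 12 mm at the sides; the one at the lip has a sloped lead-in below its edge.
- lip (a point): Middle of the free edge of the retaining lip, at its underside: x 70.5, y 0, z 58 mm from the box's origin. The lip is 5 mm thick, overhangs the far end by 18 mm over the full width, 16 mm above the ledge. From lip to near wall the opening is only 159 mm, so the grate goes in tilted, one short edge first under the lip (a tilt of about 0.2 rad fits), then the other edge down.
- catch (a joint): Turn catch outside the box's near wall: steel bar 14 mm wide, 5 mm thick, on an upright pivot, red post near its end. 0 = along the wall towards the box's +y, negative = swung outwards, 1.57 rad = straight to the box's +x, over the grate; grows clockwise from above. Range -0.9 to 1.65, starts -0.65 to -0.3. Stays where left; turns with about 1 N at the post.
- catch_pivot (a point): Pivot of the catch, at the underside of its bar: x -104.5, y 0, z 49.5 mm from the box's origin. The bar passes 2.5 mm over the seated grate.
- catch_post (a point): Centre of the top of the catch's red post (14 mm dia, 20 mm tall above the bar), 42 mm from the pivot axis, 74.5 mm above the bench.
- vice_top (a point): Fixed bench vice, an obstacle that never moves: this point is the middle of the space it takes up, at its highest, 220 mm above the bench. It fills about 390 mm along world x and 220 mm along world y. The grate starts either behind it (close to its back) or to the right of it, beyond an open carton 130 mm high; carry the grate above them.
- oil_bottle: Bystander, not to be moved: black oil bottle with a yellow label, 46 mm dia, 155 mm high. Origin at the centre of its underside.
- jar: Bystander, not to be moved: green jar with a white lid, 66 mm dia, 90 mm high. Origin at the centre of its underside.
- hub: Bystander, not to be moved: silver rear wheel hub, lying, 43 mm dia, 125 mm long along its y. Origin at the centre of its underside.
- pedal: Bystander, not to be moved: black bicycle pedal, 88x122x22 mm. Origin at the centre of its underside.
- pliers: Bystander, not to be moved: red-handled pliers, lying, 62x170x14 mm, long along its y. Origin at the centre of its underside.
- tape_roll: Bystander, not to be moved: black roll of tape lying flat, 73 mm dia, 19 mm high. Origin at the centre of its underside.

How it is judged:
By the outcome, as a careful person would: the job done as asked, in the order asked, and still so for the second after the job is handed in, with the robot touching nothing.
It also fails if it takes over 64 s, if anything falls off the work surface, if the arm or the gripper's body presses on something with over 40 N, if the wrist force passes 120 N, or if a joint passes its speed limit or range.

ROBOT

A 6-joint arm with a two-finger parallel gripper is mounted at the origin on a cart in front of the work surface, level with it; the furniture and walls round the work are solid. World frame = base frame: x ahead of the robot, y to its left, z up, the work surface at z = 0. Lengths are in m, angles in rad, forces in N, time in s.
With the tool pointing down it reaches from about 0.375 to 0.9 m from the base axis. Payload 3.1 kg.
Tool frame: the origin (TCP) lies where the fingers leave the gripper's body, on its centre line; the fingertips stand 70 mm ahead of it and the grasp point (between the pads) lies 51 mm ahead of it (robot.tip_reach is the distance from the TCP to the fingertips, in m); z points along the fingers, y is the line along which they close (so a half turn about z gives the same grasp; the last joint's range is limited). The gripper opens to 87 mm and grips with 3 to 60 N. Pads are 19 mm wide; open, the fingers measure 117 mm over their backs; the gripper's body (75 mm by 190 mm) begins 51 mm behind the grasp point.
Start: joints at [1.145, 0.527, 1.433, -0, 1.181, -0.178], TCP at [0.153, 0.606, 0.292] pointing down, gripper open.
Joint ranges: [-3.08, 3.08], [-0.75, 2.2], [0.22, 2.44], [-1.43, 4.57], [0, 2.65], [-2.85, 2.85]. Speed limits (rad/s): [2.79, 2.79, 3.14, 3.14, 3.14, 3.14].

INTERFACE

Orientations are given as a unit quaternion [x, y, z, w].
In Python, from rig import robot gives the robot as it stands.
- The arm moves only by the tool carry_out, never from a script. Its argument "rows" is a list that holds one entry, the list of rows, each a list of 6 numbers: the shift along the tool's x, y, z in mm, then the turn, a rotation vector about the tool's x, y, z in units of 8 degrees (1.0 is 8 degrees). A call has 1 to 20 rows; each row is the pose to reach, as a shift and turn from the pose commanded when the call began, along the tool's axes at that moment; what a row does not reach only later rows make up. A row lasts 1/10 s, in which the tool goes at most 50 mm and 8.59 degrees, less where a joint would pass 70% of its speed; a pose out of reach is approached as far as the arm can. A call with a gripper value outside its range is refused whole. "fingers" is the opening, from 0 (shut) to 1 (fully open), set as the call begins (left out, the last holds). The fingers move at their own pace and stop on an object; "grip_force" is the grip in N (left out, the last holds). Time passes only in rows, so rows that repeat a pose let the fingers close. It gives the time, the measured TCP pose, the force and the opening at its end, in the units of the state.
- robot.get_obs(): the state, without advancing time (a new reading comes with each control period).
- robot.camera(name): name is "side" or "top" or "wrist"; returns a dict with "color" (400x640x3 uint8, red, green, blue), "depth" (400x640 float32, m along the optical axis (not along the pixel's ray), 0 where there is no reading), "K" (3x3 intrinsics, pixels), "camera_from_world" (4x4, takes a point from world to camera coordinates). Camera axes: x right, y down, z forward; pixel columns grow to the right and rows downward; lengths in m; the calibration is good to about 2 mm. A picture is of the moment at which its call begins.
- robot.hand_in(): hands the job in, once; it reports no verdict.
The state is a dict: "time": time; "q": joint angles; "joint_velocities": joint speeds; "joint_torque": joint torques, N m; "position": TCP position; "tool_rot": TCP orientation; "ft_force": force on the tool from outside, world axes, zero at the start; "moment": the same for the moment, N m; "grip_width": finger opening in m.
Only numpy, scipy, OpenCV 4.12 (cv2) and the standard library are available. Lean on these libraries where they do the work, as an engineer would, in place of code of your own. Each camera call takes 0.05 s, during which the arm holds its last target. There are 200 camera calls.

## Working session

There is one attempt and no reset: what is moved stays moved. The work goes in short steps, Python scripts to look and compute and a tool call to move; the robot and the scene stay as the last step left them, time stands still between calls to the robot, and variables do not carry over. Pictures are saved under pics/ and viewed, on a budget of 10 in all, crops included, one or two more only if the job needs it, and the job is handed in when it is done.

Besides the shell and the picture viewer there is one more tool, called after ">>>" as name([rows], argument=value, ...), one row to a line, values as JSON. carry_out: Moves the arm, as the interface text tells. Its arguments: {"type":"object","properties":{"rows":{"type":"array"},"fingers":{"type":"number"},"grip_force":{"type":"number"}},"required":["rows"]}

```bash
mkdir -p pics; ls
cat > h.py <<'E'
import numpy as np, cv2
from rig import robot
from scipy.spatial.transform import Rotation as R
def cam(n,save=None):
    c=robot.camera(n); 
    if save: cv2.imwrite(save,c["color"][:,:,::-1])
    return c
def pts(c):
    d=c["depth"]; K=c["K"]; v,u=np.mgrid[:400,:640]
    p=np.stack([(u-K[0,2])/K[0,0]*d,(v-K[1,2])/K[1,1]*d,d],-1)
    T=np.linalg.inv(c["camera_from_world"]); return p@T[:3,:3].T+T[:3,3]
def ray(c,u,v,z):
    T=np.linalg.inv(c["camera_from_world"]); K=c["K"]
    r=T[:3,:3]@np.array([(u-K[0,2])/K[0,0],(v-K[1,2])/K[1,1],1]); o=T[:3,3]
    return o+r*(z-o[2])/r[2]
def proj(c,p):
    q=c["camera_from_world"]@np.append(p,1); q=c["K"]@q[:3]; return q[:2]/q[2]
def shift(target):  # world target TCP -> tool mm from measured pose
    o=robot.get_obs(); return R.from_quat(o["tool_rot"]).inv().apply(np.array(target)-o["position"])*1000
E
python3 - <<'E'
from h import *
cs=[cam(n) for n in("top","side")]
cv2.imwrite("pics/a.png",np.vstack([c["color"][:,:,::-1] for c in cs])[:, :])
im=np.vstack([c["color"][:,:,::-1] for c in cs]); cv2.imwrite("pics/a.png",cv2.resize(im,(480,600)))
for n,c in zip("ts",cs):
    cv2.imwrite(f"pics/{n}.png",c["color"][:,:,::-1])
    np.savez(f"{n}.npz",**c)
    T=np.linalg.inv(c["camera_from_world"]);print(T[:3,3],T[:3,2],c["K"][0,0])
print(robot.get_obs())
E
```

```text
pics
[0.3193795  0.04965809 1.51294476] [ 1.63515497e-01  5.64531622e-04 -9.86540604e-01] 383.69770477402926
[ 0.66105274 -1.10631409  1.38981252] [-0.04916996  0.67026678 -0.74048954] 411.5544744729274
{'time': 0.1, 'q': array([ 1.14452470e+00,  5.28355525e-01,  1.43373942e+00,  1.77802418e-05,
        1.18139497e+00, -1.78525413e-01]), 'joint_velocities': array([-0.00129837, -0.00238269, -0.00314406,  0.00063136, -0.00075036,
       -0.00026062]), 'joint_torque': array([-5.62310615e-04, -4.40988421e+01, -1.77149302e+01,  6.34641806e-02,
        5.33944450e-02, -3.74153717e-05]), 'position': array([0.15303223, 0.60545239, 0.29139127]), 'tool_rot': array([ 1.23559854e-01,  9.92336668e-01, -9.03137676e-04, -2.90360608e-04]), 'ft_force': array([ 0.18328001,  0.54700807, -0.58429875]), 'moment': array([-0.00745931, -0.00065793, -0.01522918]), 'grip_width': 0.08703671975972617}
```

View pics/t.png

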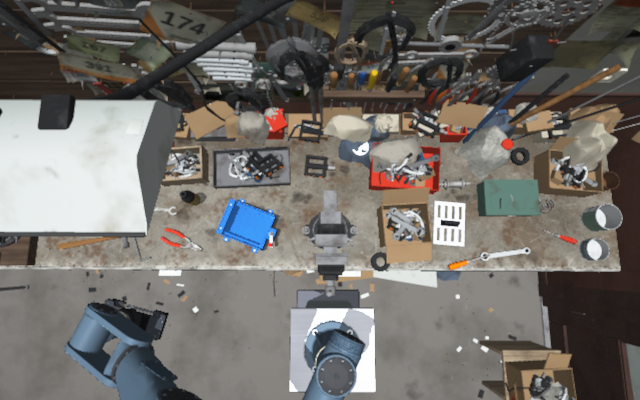

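View pics/s.png

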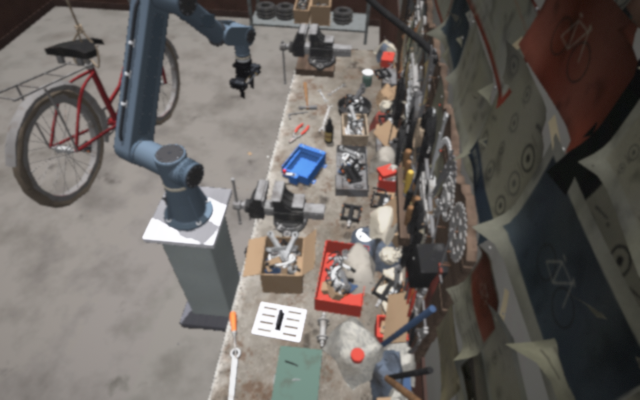

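Top view: the grate is at (450,223) right of the carton (405,225). The blue box is at (249,223), with the red post near (271,239) and the vice at (332,230). The side view agrees. Next I measure both from masks and depth.

Run:
```python
from h import *
for n in "ts":
    c=dict(np.load(f"{n}.npz")); hsv=cv2.cvtColor(c["color"],cv2.COLOR_RGB2HSV); P=pts(c)
    print(n)
    # grate
    roi=np.zeros((400,640),np.uint8)
    if n=="t": roi[195:255,428:472]=1
    else: roi[295:347,245:312]=1
    m=((hsv[...,1]<45)&(hsv[...,2]>190)).astype(np.uint8)*roi
    m=cv2.morphologyEx(m,cv2.MORPH_CLOSE,np.ones((9,9),np.uint8))
    k=max(cv2.findContours(m,0,2)[0],key=cv2.contourArea)[:,0]
    w=np.array([ray(c,u,v,.005)[:2] for u,v in k]).astype(np.float32)
    r=cv2.minAreaRect(w); print("grate",r, "boxpts",cv2.boxPoints(r).round(3).tolist())
    q=P[(m>0)&(c["depth"]>0)]; print("grate z",np.percentile(q[:,2],[5,50,95]))
    b=((hsv[...,0]>98)&(hsv[...,0]<122)&(hsv[...,1]>150)&(hsv[...,2]>100)).astype(np.uint8)
    roi=np.zeros_like(b)
    if n=="t": roi[185:260,205:290]=1
    else: roi[135:190,275:335]=1
    b*=roi; s=(b>0)&(c["depth"]>0)&(P[...,2]>.055)&(P[...,2]<.08)
    q=P[s]; print("top rim",len(q)); r=cv2.minAreaRect(q[:,:2].astype(np.float32)); print(r,cv2.boxPoints(r).round(3).tolist())
    s=(b>0)&(c["depth"]>0)&(P[...,2]<.015); print("floor",s.sum())
    rd=(((hsv[...,0]<8)|(hsv[...,0]>172))&(hsv[...,1]>140)&(hsv[...,2]>90)).astype(np.uint8)
    roi2=np.zeros_like(b)
    if n=="t": roi2[225:260,255:290]=1
    else: roi2[160:190,270:310]=1
    v,u=np.nonzero(rd*roi2); print("red",len(u),u.mean(),v.mean(),u.min(),u.max(),v.min(),v.max(),ray(c,u.mean(),v.mean(),.068), np.percentile(P[v,u,2],[10,50,95]))
    if n=="t": cv2.imwrite("pics/z.png",cv2.resize(c["color"][190:260,205:285,::-1],None,fx=8,fy=8,interpolation=2)[:560])
    vm=P[(P[...,2]>.12)&(P[...,2]<.23)&(P[...,0]>.3)&(P[...,0]<.9)&(P[...,1]>-.13)&(P[...,1]<.2)]
    print("vice",vm.min(0),vm.max(0),len(vm))
    vm=P[(P[...,2]>.09)&(P[...,2]<.4)&(P[...,0]>.3)&(P[...,0]<.8)&(P[...,1]>-.4)&(P[...,1]<-.15)]
    print("carton",vm.min(0),vm.max(0))
    # tall stuff near the back
    for y in np.arange(-.6,.6,.1):
        a=P[(P[...,1]>y)&(P[...,1]<y+.1)&(P[...,0]>.4)&(P[...,0]<.95)&(c["depth"]>0)]
        print(round(y,1),[round(float(a[(a[:,0]>x)&(a[:,0]<x+.1)][:,2].max()),3) if ((a[:,0]>x)&(a[:,0]<x+.1)).any() else None for x in np.arange(.4,.95,.1)])
```

```text
t
grate ((0.4751439690589905, -0.46139204502105713), (0.12364666163921356, 0.1735212802886963), 85.15412139892578) boxpts [[0.382999986410141, -0.515999972820282], [0.5559999942779541, -0.5299999713897705], [0.5669999718666077, -0.40700000524520874], [0.39399999380111694, -0.3919999897480011]]
grate z [-0.0042678   0.00355565  0.01819237]
top rim 269
((0.46344560384750366, 0.32977110147476196), (0.18585744500160217, 0.14153002202510834), 69.1456069946289) [[0.36399999260902405, 0.2680000066757202], [0.4959999918937683, 0.21799999475479126], [0.5630000233650208, 0.39100000262260437], [0.4300000071525574, 0.44200000166893005]]
floor 1121
red 9 269.44444444444446 244.33333333333334 268 271 243 245 [0.38620634 0.23580482 0.068     ] [-0.00050194  0.07174354  0.07857075]
vice [ 0.30070676 -0.12937497  0.12009316] [0.89989675 0.19887156 0.2297365 ] 2843
carton [ 0.31888649 -0.39057849  0.09000494] [ 0.79991995 -0.15184591  0.21815937]
-0.6 [0.08, 0.084, 0.19, 0.203, 0.702, 0.73]
-0.5 [0.049, 0.088, 0.141, 0.163, 0.741, 0.74]
-0.4 [0.217, 0.185, 0.15, 0.149, 0.745, 0.739]
-0.3 [0.218, 0.195
[... 1174 characters left out ...]
093   0.12011531] [0.88543664 0.19960289 0.18195192] 1842
carton [ 0.32150286 -0.39656969  0.09006267] [ 0.79869576 -0.16303746  0.21531694]
-0.6 [0.013, 0.084, 0.184, 0.203, 0.702, 1.2]
-0.5 [0.047, 0.087, 0.089, 0.15, 0.965, 1.159]
-0.4 [0.215, 0.187, 0.143, 0.152, 0.724, 1.119]
-0.3 [0.21, 0.197, 0.137, 0.125, 0.719, 1.078]
-0.2 [0.134, 0.184, 0.089, 0.132, 0.705, 1.037]
-0.1 [0.182, 0.132, 0.02, 0.157, 0.832, 0.995]
-0.0 [0.18, 0.133, 0.028, 0.101, 0.753, 0.953]
0.1 [0.007, 0.008, 0.087, 0.093, 0.795, 0.91]
0.2 [0.064, 0.065, 0.107, 0.802, 0.79, 0.874]
0.3 [0.066, 0.071, 0.807, 0.81, 0.761, 0.832]
0.4 [0.07, 0.066, 0.093, 0.096, 0.753, 0.76]
0.5 [0.018, 0.151, 0.183, 0.169, 0.687, 0.753]
```

View pics/z.png

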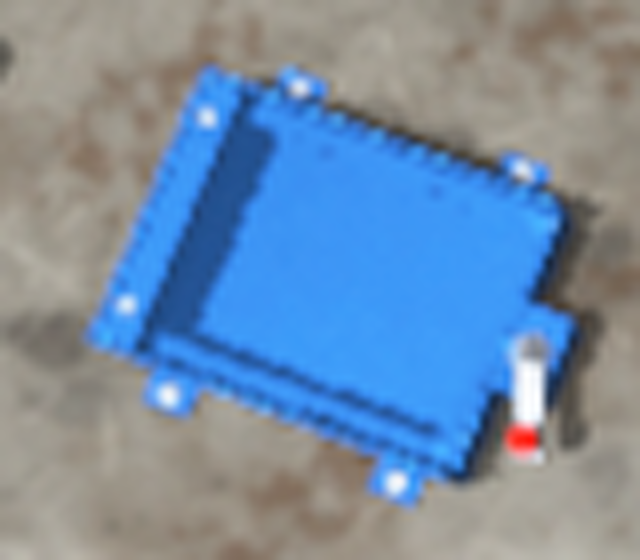

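Top crop: the lip is at the upper left, so box +x points roughly to world +y (69° yaw). The catch runs from its pivot at (530,345) to the red post at (522,440). The sizes match: rim 186x142 mm, post 40 mm from the pivot. The grate comes out at 173x124 mm, yaw -4.8°. Moving to above the grate.

>>> carry_out([
  [[-346,-279,-108,0,0,5],[-346,-279,-108,0,0,5],[-346,-279,-108,0,0,5],[-346,-279,-108,0,0,5],[-346,-279,-108,0,0,5],[-346,-279,-108,0,0,5],[-346,-279,-108,0,0,5],[-346,-279,-108,0,0,5],[-346,-279,-108,0,0,5],[-346,-279,-108,0,0,5],[-497,-550,-108,0,0,10.1],[-497,-550,-108,0,0,10.1],[-497,-550,-108,0,0,10.1],[-497,-550,-108,0,0,10.1],[-497,-550,-108,0,0,10.1],[-497,-550,-108,0,0,10.1],[-497,-550,-108,0,0,10.1],[-497,-550,-108,0,0,10.1]],
], fingers=1)

```text
time: 1.9
position: [0.5002, -0.0501, 0.3995]
tool_rot: [0.738, 0.675, -0.0, -0.001]
ft_force: [-0.4, 0.5, -0.2]
grip_width: 0.0869
```

Run:
```python
from h import *
print(robot.get_obs()["position"],R.from_quat(robot.get_obs()["tool_rot"]).as_matrix().round(3),shift([.475,-.461,.36]))
```

```text
[ 0.50023877 -0.05006693  0.39948009] [[ 0.09   0.996 -0.002]
 [ 0.996 -0.09   0.001]
 [ 0.001 -0.002 -1.   ]] [-411.57662534   11.90495498   39.04627246]
```

>>> carry_out([
  [[-412,12,39,0,0,0],[-412,12,39,0,0,0],[-412,12,39,0,0,0],[-412,12,39,0,0,0],[-412,12,39,0,0,0],[-412,12,39,0,0,0],[-412,12,39,0,0,0],[-412,12,39,0,0,0],[-412,12,39,0,0,0],[-412,12,39,0,0,0],[-412,12,39,0,0,0]],
])

```text
time: 3.0
position: [0.4771, -0.4578, 0.3609]
tool_rot: [0.737, 0.676, 0.001, -0.001]
ft_force: [0.9, -0.3, -0.4]
grip_width: 0.0868
```

Run:
```python
from h import *
c=cam("wrist","pics/w1.png"); np.savez("w1.npz",**c)
print(robot.get_obs()["position"]); T=np.linalg.inv(c["camera_from_world"]); print(T,c["K"])
P=pts(c); hsv=cv2.cvtColor(c["color"],cv2.COLOR_RGB2HSV)
print(proj(c,[.475,-.461,.0]))
g=(P[...,2]>.034)&(P[...,2]<.05)&(np.hypot(P[...,0]-.475,P[...,1]+.461)<.06)&(c["depth"]>0)
r=cv2.minAreaRect(P[g][:,:2].astype(np.float32)); print("grip top",g.sum(),r,cv2.boxPoints(r).round(4).tolist(),P[g][:,2].mean())
print(P[g].mean(0))
```

```text
[ 0.47717334 -0.45758292  0.36131836]
[[ 9.96431243e-01 -8.03817776e-02 -2.57594146e-02  4.84231721e-01]
 [-8.44059908e-02 -9.51175038e-01 -2.96886638e-01 -3.75845961e-01]
 [-6.37436526e-04  2.98001370e-01 -9.54565229e-01  4.53600126e-01]
 [ 0.00000000e+00  0.00000000e+00  0.00000000e+00  1.00000000e+00]] [[317.32774028   0.         324.72406731]
 [  0.         317.32774028 200.75863909]
 [  0.           0.           1.        ]]
[323.53221202 163.7770793 ]
grip top 465 ((0.47706401348114014, -0.4616425633430481), (0.05900482460856438, 0.013294607400894165), 84.9311752319336) [[0.46779999136924744, -0.4903999865055084], [0.4810999929904938, -0.49160000681877136], [0.486299991607666, -0.4327999949455261], [0.4729999899864197, -0.4316999912261963]] 0.04144137913255873
[ 0.47686377 -0.46013794  0.04144138]
```

View pics/w1.png

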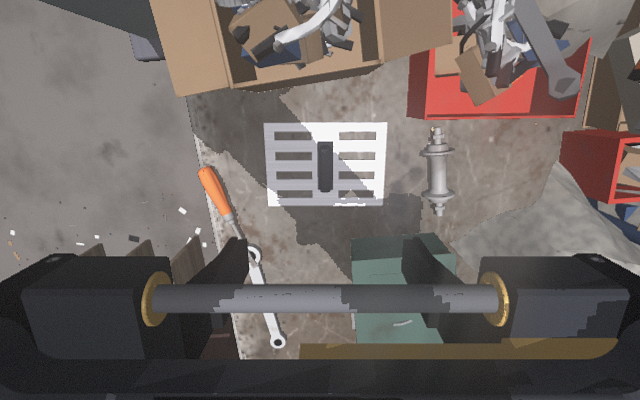

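The wrist view shows the grip at (326,166): centre (0.477,-0.461), 59x13 mm, z 41 mm, which agrees with the given sizes. The carton flap at the top of the picture may come close to the camera mount, so I check its height before descending.

Run:
```python
from h import *
for f in("w1","t"):
    c=dict(np.load(f+".npz"));P=pts(c)[c["depth"]>0]
    for y in np.arange(-.48,-.28,.02):
        a=P[(P[:,0]>.38)&(P[:,0]<.58)&(P[:,1]>y)&(P[:,1]<y+.02)&(P[:,2]<.3)]
        print(f,round(y,2),len(a) and np.percentile(a[:,2],[50,95,100]).round(3), a[a[:,2]>.1][:,0].min() if (a[:,2]>.1).any() else '')
print(shift([.477,-.4612,.082]))
```

```text
w1 -0.48 [0.005 0.292 0.3  ] 0.4325686236846672
w1 -0.46 [0.005 0.298 0.3  ] 0.4256791403335541
w1 -0.44 [0.005 0.008 0.043] 
w1 -0.42 [0.004 0.006 0.008] 
w1 -0.4 [-0.     0.002  0.007] 
w1 -0.38 [-0.     0.001  0.003] 
w1 -0.36 [0.079 0.132 0.175] 0.3800340365479506
w1 -0.34 [0.12  0.169 0.179] 0.38011098870830884
w1 -0.32 [0.134 0.173 0.213] 0.3800551937988921
w1 -0.3 [0.128 0.144 0.148] 0.38007412758648335
t -0.48 [0.003 0.04  0.047] 
t -0.46 [0.002 0.039 0.049] 
t -0.44 [0.003 0.017 0.041] 
t -0.42 [0.002 0.009 0.011] 
t -0.4 [-0.001  0.005  0.01 ] 
t -0.38 0 
t -0.36 [0.101 0.134 0.171] 0.38289431825377196
t -0.34 [0.132 0.174 0.181] 0.3829012339315915
t -0.32 [0.137 0.206 0.217] 0.38263793848435695
t -0.3 [0.135 0.208 0.218] 0.38274756660967335
[ -4.21490843   0.27948404 279.30989031]
```

Run:
```python
from h import *
c=dict(np.load("w1.npz"));P=pts(c)[c["depth"]>0]
for x in np.arange(.36,.62,.02):
    print(round(x,2),[(lambda a: round(float(a[:,2].max()),3) if len(a) else None)(P[(P[:,0]>x)&(P[:,0]<x+.02)&(P[:,1]>y)&(P[:,1]<y+.015)&(P[:,2]<.29)]) for y in (-.375,-.36,-.345,-.33,-.315)])
```

```text
0.36 [0.002, 0.127, 0.127, 0.128, 0.128]
0.38 [0.002, 0.133, 0.133, 0.133, 0.133]
0.4 [0.002, 0.132, 0.116, 0.137, 0.211]
0.42 [0.002, 0.133, 0.151, 0.15, 0.213]
0.44 [0.002, 0.133, 0.144, 0.151, 0.148]
0.46 [0.002, 0.132, 0.123, 0.149, 0.148]
0.48 [0.003, 0.132, 0.132, 0.142, 0.146]
0.5 [0.002, 0.132, 0.132, 0.14, 0.14]
0.52 [0.002, 0.132, 0.132, 0.132, 0.132]
0.54 [0.003, 0.13, 0.154, 0.155, 0.156]
0.56 [0.003, 0.002, 0.178, 0.179, 0.179]
0.58 [0.086, 0.087, 0.183, 0.183, 0.183]
0.6 [None, 0.084, 0.086, 0.062, None]
```

>>> carry_out([
  [[-4,0,50,0,0,0],[-4,0,100,0,0,0],[-4,0,150,0,0,0],[-4,0,190,0,0,0],[-4,0,220,0,0,0],[-4,0,245,0,0,0],[-4,0,262,0,0,0],[-4,0,272,0,0,0],[-4,0,278,0,0,0],[-4,0,279,0,0,0],[-4,0,279,0,0,0],[-4,0,279,0,0,0]],
])

```text
time: 4.25
position: [0.4763, -0.4652, 0.0834]
tool_rot: [0.737, 0.676, -0.0, 0.001]
ft_force: [1.3, -0.2, -0.6]
grip_width: 0.0869
```

>>> carry_out([
  [[0,0,0,0,0,0],[0,0,0,0,0,0],[0,0,0,0,0,0],[0,0,0,0,0,0],[0,0,0,0,0,0],[0,0,0,0,0,0],[0,0,0,0,0,0],[0,0,0,0,0,0],[0,0,0,0,0,0],[0,0,0,0,0,0],[0,0,0,0,0,0],[0,0,0,0,0,0]],
], fingers=0, grip_force=35)

```text
time: 5.45
position: [0.476, -0.4647, 0.0823]
tool_rot: [0.737, 0.676, 0.0, 0.0]
ft_force: [0.2, 0.4, -0.7]
grip_width: 0.0136
```

Gripped at 13.6 mm opening. Lifting.

>>> carry_out([
  [[0,0,-20,0,0,0],[0,0,-50,0,0,0],[0,0,-90,0,0,0],[0,0,-130,0,0,0],[0,0,-170,0,0,0],[0,0,-210,0,0,0],[0,0,-250,0,0,0],[0,0,-290,0,0,0],[0,0,-320,0,0,0],[0,0,-320,0,0,0],[0,0,-320,0,0,0]],
])

```text
time: 6.55
position: [0.4754, -0.4641, 0.4009]
tool_rot: [0.737, 0.676, 0.0, -0.001]
ft_force: [0.4, -0.3, -4.1]
grip_width: 0.0139
```

Run:
```python
from h import *
o=robot.get_obs();print(o["position"],o["ft_force"],o["moment"],o["grip_width"],R.from_quat(o["tool_rot"]).as_matrix().round(3))
print(shift([.5,-.05,.40]), shift([.45,.2,.40]))
```

```text
[ 0.47540951 -0.46406294  0.40092803] [ 0.35463069 -0.32440088 -4.06525434] [-0.12104114  0.03971833  0.03844098] 0.013925316595136962 [[ 0.087  0.996 -0.001]
 [ 0.996 -0.087  0.002]
 [ 0.001 -0.001 -1.   ]]
[414.62888385 -11.58299822   1.54808666] [659.3205225  -83.17763425   2.00641902]
```

Run:
```python
from h import *
print(shift([.52,-.05,.40]), shift([.59,.28,.40]))
```

```text
[416.37171567   8.34090367   1.52219186] [751.21593503  49.318517     1.95110596]
```

>>> carry_out([
  [[40,0,0,0,0,-0.3],[85,0,0,0,0,-0.8],[130,0,0,0,0,-1.3],[175,0,0,0,0,-1.8],[220,0,0,0,0,-2.3],[265,0,0,0,0,-2.8],[310,5,0,0,0,-3.4],[355,10,0,0,0,-4],[400,16,0,0,0,-4.6],[445,22,0,0,0,-5.2],[490,28,0,0,0,-5.8],[535,34,0,0,0,-6.4],[580,39,0,0,0,-7],[625,43,0,0,0,-7.6],[670,47,0,0,0,-8.2],[710,49,0,0,0,-8.8],[745,49,0,0,0,-9.3],[745,49,0,0,0,-9.3],[745,49,0,0,0,-9.3],[745,49,0,0,0,-9.3]],
])

```text
time: 8.55
position: [0.5889, 0.2722, 0.3998]
tool_rot: [0.179, 0.984, -0.001, -0.002]
ft_force: [0.5, 0.7, -3.4]
grip_width: 0.0141
```

Run:
```python
from h import *
c=cam("wrist","pics/w2.png"); np.savez("w2.npz",**c); o=robot.get_obs()
print(o["position"],R.from_quat(o["tool_rot"]).as_matrix().round(3),o["ft_force"])
P=pts(c); hsv=cv2.cvtColor(c["color"],cv2.COLOR_RGB2HSV)
b=(hsv[...,0]>98)&(hsv[...,0]<122)&(hsv[...,1]>120)&(c["depth"]>0)
for lo,hi in((.058,.072),(.036,.046),(.046,.053)):
    q=P[b&(P[...,2]>lo)&(P[...,2]<hi)]
    if len(q)>5:
        r=cv2.minAreaRect(q[:,:2].astype(np.float32)); print(lo,len(q),r,cv2.boxPoints(r).round(4).tolist(),np.median(q[:,2]))
rd=((hsv[...,0]<8)|(hsv[...,0]>172))&(hsv[...,1]>140)&(hsv[...,2]>90)&(P[...,2]>.055)&(P[...,2]<.09)&(np.abs(P[...,0]-.39)<.06)&(np.abs(P[...,1]-.235)<.06)
print("red",rd.sum(),P[rd].mean(0),P[rd].min(0),P[rd].max(0))
```

```text
[0.58918896 0.27192678 0.4005351 ] [[-0.935  0.353 -0.003]
 [ 0.353  0.935 -0.001]
 [ 0.003 -0.002 -1.   ]] [-0.28898755  0.12677451 -3.48805321]
0.058 2369 ((0.4697209894657135, 0.32891374826431274), (0.18473415076732635, 0.1333099752664566), 69.38664245605469) [[0.3747999966144562, 0.26589998602867126], [0.49959999322891235, 0.21899999678134918], [0.5645999908447266, 0.3919000029563904], [0.4399000108242035, 0.43880000710487366]] 0.06269289983370135
0.036 3842 ((0.4581601023674011, 0.3102547526359558), (0.1912665069103241, 0.13451191782951355), 69.12494659423828) [[0.3612000048160553, 0.24490000307559967], [0.4869000017642975, 0.19689999520778656], [0.5551000237464905, 0.37560001015663147], [0.4293999969959259, 0.4235999882221222]] 0.041801248027236615
0.046 764 ((0.4573844075202942, 0.307476282119751), (0.18545474112033844, 0.134162038564682), 69.14276123046875) [[0.36169999837875366, 0.24469999969005585], [0.4871000051498413, 0.19689999520778656], [0.5530999898910522, 0.3702000081539154], [0.427700012922287, 0.4180000126361847]] 0.0477604898788577
red 118 [0.38777218 0.23305495 0.07383487] [0.38098491 0.22625925 0.05800571] [0.39386064 0.23924141 0.0761457 ]
```

View pics/w2.png

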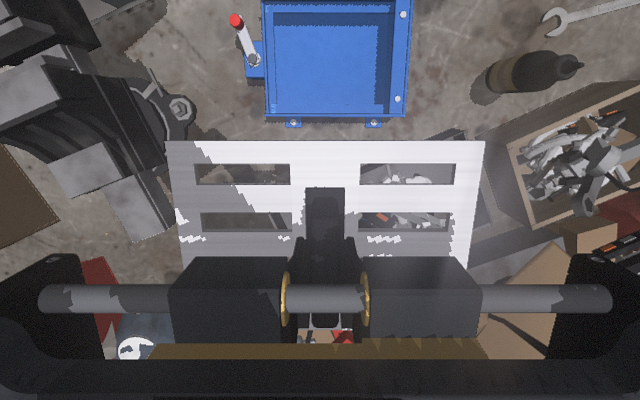

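The wrist view shows the box at about (335,60), cut off at the top, with the post at (236,20). The held plate's front edge runs level along row 142, so it is aligned. The box centre from its -y edge is (0.465,0.3305), yaw 69.2°, within about 2 mm of the top view. Next I compute the tilted entry.

```bash
cat >> h.py <<'E'
C=np.array([.465,.3305,0]); YAW=np.radians(69.2)
BX=np.array([np.cos(YAW),np.sin(YAW),0]); BY=np.array([-np.sin(YAW),np.cos(YAW),0])
OFF=.0035
def tcp(xa,za,th):  # mm; far lower edge A in box frame -> world TCP
    x=xa-85*np.cos(th)+82.5*np.sin(th); z=za+85*np.sin(th)+82.5*np.cos(th)
    return C+BX*x/1e3-BY*OFF+np.array([0,0,z/1e3])
def edge():  # measured A,B in box frame, from TCP reading
    o=robot.get_obs(); r=R.from_quat(o["tool_rot"])
    f=lambda p:(lambda d:np.array([d@BX,d@BY,d[2]])*1e3)(o["position"]+r.apply(p)-C)
    return f([OFF,.085,.0825]).round(1),f([OFF,-.085,.0825]).round(1)
E
python3 - <<'E'
from h import *
c=dict(np.load("w2.npz")); o=robot.get_obs(); p=o["position"]; r=R.from_quat(o["tool_rot"])
for uv in((167,142),(485,141)):
    print(uv, r.inv().apply(ray(c,*uv,p[2]-.0775)-p)*1e3)
print(r.as_rotvec(),p)
th=1.6*np.radians(8)
for a in((58,170,th),(58,46,th),(85,46,th),(85,44,th*.5),(85,42,0)): print(a,shift(tcp(*a)))
print(edge())
E
```

```text
(167, 142) [ 62.22113467 -83.95291764  77.86824948]
(485, 141) [63.04363668 84.1834831  77.45554781]
[-5.63653471e-01 -3.08758126e+00  3.08126890e-03] [0.58918896 0.27192678 0.4005351 ]
(58, 170, np.float64(0.2234021442552742)) [133.04761483   4.62247515 131.58655307]
(58, 46, np.float64(0.2234021442552742)) [132.72750404   4.92840517 255.58576249]
(85, 46, np.float64(0.2234021442552742)) [132.67642134  31.92827435 255.51901672]
(85, 44, np.float64(0.1117010721276371)) [132.67124479  21.28841335 265.36604802]
(85, 42, 0) [132.66135025  11.58958872 276.35073381]
(array([  74.1, -133. ,  317.8]), array([ -95.9, -133.3,  318.3]))
```

>>> carry_out([
  [[40,2,20,0.3,0,0],[80,4,50,0.7,0,0],[115,5,85,1.1,0,0],[133,5,115,1.4,0,0],[133,5,132,1.6,0,0],[133,5,132,1.6,0,0],[133,5,132,1.6,0,0],[133,5,132,1.6,0,0]],
])

```text
time: 9.4
position: [0.4691, 0.3243, 0.272]
tool_rot: [0.179, 0.978, -0.108, -0.018]
ft_force: [-0.0, -0.3, -2.5]
grip_width: 0.014
```

Run:
```python
from h import *
c=cam("side"); t=cam("top")
print(edge(),robot.get_obs()["ft_force"],robot.get_obs()["position"])
th=1.6*np.radians(8)
for a in((58,46,th),(85,46,th)): print(a,shift(tcp(*a)))
a=cv2.resize(t["color"][185:265,205:295],None,fx=6,fy=6,interpolation=2); b=cv2.resize(c["color"][125:195,270:340],None,fx=6,fy=6,interpolation=2)
b=cv2.copyMakeBorder(b,0,60,0,0,0)[:480,:260]
cv2.imwrite("pics/p3.png",np.hstack([a,b])[:,:,::-1])
# lip free edge, box side inner wall from w2 for a check of centre
w=dict(np.load("w2.npz"));P=pts(w);hsv=cv2.cvtColor(w["color"],cv2.COLOR_RGB2HSV)
m=(hsv[...,0]>98)&(hsv[...,0]<122)&(hsv[...,1]>120)&(w["depth"]>0)&(P[...,2]>.058)&(P[...,2]<.068)
d=P[m]-C; x=d@BX*1e3; y=d@BY*1e3
s=(np.abs(y)<45)&(x>50); print("lip x range (want 70.5..92.5)",np.percentile(x[s],[1,5,95,99]))
s=(np.abs(x)<60); print("-y wall (want -71..-67)",np.percentile(y[s&(y<0)],[1,5,95,99]))
```

```text
(array([ 60.4,  -2.1, 172.8]), array([-105.5,   -2.3,  209.9])) [-0.33416909 -1.01233014 -2.49908899] [0.46849754 0.32434151 0.2718593 ]
(58, 46, np.float64(0.2234021442552742)) [  2.288134    25.64383612 123.96503047]
(85, 46, np.float64(0.2234021442552742)) [  2.23780924  51.99006285 118.05962579]
lip x range (want 70.5..92.5) [70.37026069 70.99526416 90.7692938  91.74340084]
-y wall (want -71..-67) [-71.76501356 -71.70460374 -68.88672907 -68.66105906]
```

The lip lies at 70.4-92 mm and the side wall is within 1 mm, so the box pose holds. Descending.

>>> carry_out([
  [[2,7,35,0,0,0],[2,13,65,0,0,0],[2,18,88,0,0,0],[2,22,104,0,0,0],[2,24,114,0,0,0],[2,25,120,0,0,0],[2,26,124,0,0,0],[2,26,124,0,0,0],[2,26,124,0,0,0],[2,26,124,0,0,0],[2,26,124,0,0,0]],
])

```text
time: 10.6
position: [0.4645, 0.3236, 0.1441]
tool_rot: [0.178, 0.978, -0.109, -0.019]
ft_force: [0.7, 0.2, -3.3]
grip_width: 0.0139
```

Run:
```python
from h import *
print(edge(),robot.get_obs()["ft_force"],robot.get_obs()["moment"])
th=1.6*np.radians(8)
for a in((70,46,th),(85,46,th),(85,44,th)): print(a,shift(tcp(*a)))
```

```text
(array([58.1,  1.7, 44.9]), array([-107.8,    1.1,   82.4])) [ 0.71141805  0.23054772 -3.27022845] [ 0.22864336 -0.1138375   0.02092565]
(70, 46, np.float64(0.2234021442552742)) [-1.59067552 11.46079941 -3.77328898]
(85, 46, np.float64(0.2234021442552742)) [-1.64473614 26.09071016 -7.08429924]
(85, 44, np.float64(0.2234021442552742)) [-1.64323057 26.53218622 -5.13363356]
```

>>> carry_out([
  [[-1,4,-2,0,0,0],[-2,8,-3,0,0,0],[-2,12,-4,0,0,0],[-2,16,-4.5,0,0,0],[-2,20,-5.5,0,0,0],[-2,23,-6,0,0,0],[-2,25,-6.5,0,0,0],[-2,25.5,-6.5,0,0,0],[-2,25.5,-6.5,0,0,0]],
])

```text
time: 11.5
position: [0.4753, 0.3474, 0.1442]
tool_rot: [0.178, 0.978, -0.11, -0.02]
ft_force: [0.1, -0.7, -2.6]
grip_width: 0.0136
```

Run:
```python
from h import *
print(edge(),robot.get_obs()["ft_force"],robot.get_obs()["moment"])
u=np.radians(8)
for k in(1.3,1,.7,.4,.2,0): print(k-1.6,shift(tcp(85,43+k*1.5,k*u)).round(1))
```

```text
(array([84. ,  0.1, 44.9]), array([-81.8,  -0.5,  82.6])) [ 0.13926538 -0.6736399  -2.64800012] [ 0.19632377 -0.05439069 -0.01061018]
-0.30000000000000004 [ 0.2 -2.4  3.4]
-0.6000000000000001 [ 0.2 -5.6  7.6]
-0.9000000000000001 [ 0.2 -8.5 11.9]
-1.2000000000000002 [  0.2 -11.3  16.4]
-1.4000000000000001 [  0.2 -13.1  19.4]
-1.6 [  0.2 -14.8  22.5]
```

Far edge is at x=84, z=45 under the lip with no contact. Lowering the near edge.

>>> carry_out([
  [[0,-1,1.5,-0.15,0,0],[0,-2.4,3.4,-0.3,0,0],[0,-4,5.5,-0.45,0,0],[0,-5.6,7.6,-0.6,0,0],[0,-7,9.7,-0.75,0,0],[0,-8.5,11.9,-0.9,0,0],[0,-10,14.1,-1.05,0,0],[0,-11.3,16.4,-1.2,0,0],[0,-12.2,17.9,-1.3,0,0],[0,-13.1,19.4,-1.4,0,0],[0,-14,21,-1.5,0,0],[0,-14.8,22.5,-1.6,0,0],[0,-14.8,22.5,-1.6,0,0],[0,-14.8,22.5,-1.6,0,0]],
])

```text
time: 12.9
position: [0.4686, 0.3292, 0.1256]
tool_rot: [0.179, 0.984, 0.0, 0.0]
ft_force: [0.5, 0.8, -2.4]
grip_width: 0.0138
```

Run:
```python
from h import *
o=robot.get_obs();print(edge(),o["ft_force"],o["moment"]); print(R.from_quat(o["tool_rot"]).as_matrix().round(4)[2])
```

```text
(array([85. , -0.1, 43.1]), array([-85. ,  -0.6,  43.1])) [ 0.48421236  0.77522484 -2.37940483] [ 0.02109367 -0.05287788 -0.0484774 ]
[-0.e+00  1.e-04 -1.e+00]
```

Flat, about 1 mm above the ledge. Easing down until it carries load.

>>> carry_out([
  [[0,0,0.5,0,0,0],[0,0,1,0,0,0],[0,0,1.2,0,0,0],[0,0,1.2,0,0,0]],
])

```text
time: 13.3
position: [0.4685, 0.3292, 0.1244]
tool_rot: [0.179, 0.984, -0.0, -0.0]
ft_force: [0.8, 0.6, -2.8]
grip_width: 0.014
```

Run:
```python
from h import *
c=cam("wrist","pics/w4.png"); np.savez("w4.npz",**c)
o=robot.get_obs();print(edge(),o["ft_force"],o["moment"])
```

```text
(array([85.1,  0.1, 41.9]), array([-84.9,  -0.6,  41.9])) [ 0.29663547  0.13801582 -3.64386127] [-0.00055003 -0.02294013  0.01103989]
```

View pics/w4.png

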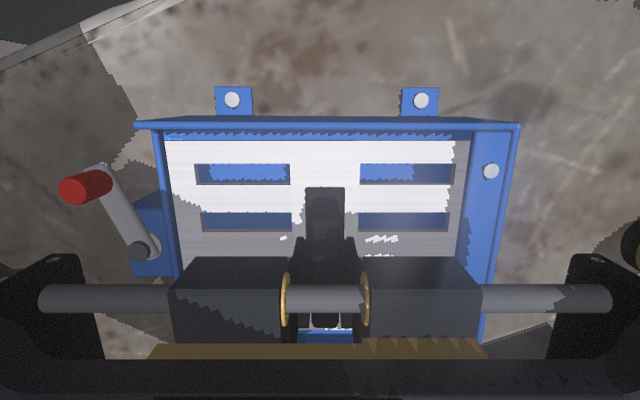

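The plate is inside the box, its edge under the lip at column ~465 on the right and clear of the near wall at column ~170. The arm still carries its weight, so I go down slightly more.

>>> carry_out([
  [[0,0,0.6,0,0,0],[0,0,0.9,0,0,0],[0,0,1.2,0,0,0],[0,0,1.2,0,0,0]],
])

```text
time: 13.75
position: [0.4686, 0.3292, 0.1242]
tool_rot: [0.179, 0.984, 0.0, 0.0]
ft_force: [-0.9, -1.7, 4.8]
grip_width: 0.0135
```

Seated, with about 8 N net. Releasing and rising.

>>> carry_out([
  [[0,0,1,0,0,0],[0,0,0.5,0,0,0],[0,0,0,0,0,0],[0,0,0,0,0,0],[0,0,0,0,0,0],[0,0,0,0,0,0],[0,0,-10,0,0,0],[0,0,-30,0,0,0],[0,0,-60,0,0,0],[0,0,-100,0,0,0],[0,0,-140,0,0,0],[0,0,-170,0,0,0],[0,0,-170,0,0,0],[0,0,-170,0,0,0]],
], fingers=0.5)

```text
time: 15.15
position: [0.4685, 0.3292, 0.2943]
tool_rot: [0.179, 0.984, 0.001, 0.001]
ft_force: [0.1, -0.0, 0.3]
grip_width: 0.0437
```

```bash
cat >> h.py <<'E'
def scene(c):
    P=pts(c);hsv=cv2.cvtColor(c["color"],cv2.COLOR_RGB2HSV); d=P-C; x=d@BX*1e3; y=d@BY*1e3; z=P[...,2]*1e3
    ok=(c["depth"]>0)&(z<90)
    w=ok&(hsv[...,1]<60)&(hsv[...,2]>110)&(abs(x)<88)&(abs(y)<66)&(z>30)&(z<60)
    A=np.c_[x[w],y[w],np.ones(w.sum())]; s=np.linalg.lstsq(A,z[w],rcond=None)[0]; e=z[w]-A@s; k=abs(e)<3
    s=np.linalg.lstsq(A[k],z[w][k],rcond=None)[0]
    print("plate",k.sum(),"x",x[w][k].min().round(1),x[w][k].max().round(1),"y",y[w][k].min().round(1),y[w][k].max().round(1),"z0,slopes",s[2].round(2),s[:2].round(4))
    g=ok&(z>78)&(abs(x)<30)&(abs(y)<45); print("grip top",g.sum(),x[g].mean().round(1),y[g].mean().round(1),z[g].mean().round(1))
    r=ok&((hsv[...,0]<8)|(hsv[...,0]>172))&(hsv[...,1]>140)&(z>68)&(z<82)&(x<0)&(x>-160)&(abs(y)<60)
    (cx,cy),rad=cv2.minEnclosingCircle(np.c_[x[r],y[r]].astype(np.float32))
    print("post",r.sum(),x[r].mean().round(1),y[r].mean().round(1),z[r].mean().round(1),"circ",cx,cy,rad,"angle",np.arctan2(cx+104.5,cy))
E
python3 - <<'E'
from h import *
c=cam("wrist","pics/w5.png"); np.savez("w5.npz",**c); scene(c); scene(cam("side")); scene(cam("top"))
print(robot.get_obs()["position"],robot.get_obs()["q"],robot.get_obs()["grip_width"])
E
```

```text
plate 10518 x -86.0 73.4 y -61.1 59.0 z0,slopes 46.95 [-0.0005  0.0008]
grip top 815 -0.4 0.4 83.5
post 143 -118.2 38.3 74.4 circ -118.2710189819336 38.254764556884766 6.513587951660156 angle -0.3455394680850599
plate 250 x -87.8 81.7 y -65.0 64.8 z0,slopes 45.21 [-0.0071 -0.009 ]
grip top 31 -5.6 -6.4 83.2
post 4 -123.2 34.4 71.5 circ -124.11016845703125 36.52922439575195 5.4023613929748535 angle -0.4926796209237163
plate 188 x -86.0 71.8 y -58.7 60.7 z0,slopes 46.34 [0.0064 0.0008]
grip top 0 nan nan nan
post 6 -119.5 39.8 74.2 circ -119.43135833740234 39.8450927734375 4.0804762840271 angle -0.3585384862488418
[0.46762835 0.32872784 0.29174674] [ 4.17293979e-01  4.57169432e-01  1.56756465e+00 -2.28067895e-05
  1.12032239e+00 -7.93968272e-01] 0.0435034035466698h.py:37: RuntimeWarning: Mean of empty slice.
  g=ok&(z>78)&(abs(x)<30)&(abs(y)<45); print("grip top",g.sum(),x[g].mean().round(1),y[g].mean().round(1),z[g].mean().round(1))
  ret = ret.dtype.type(ret / rcount)
```

View pics/w5.png

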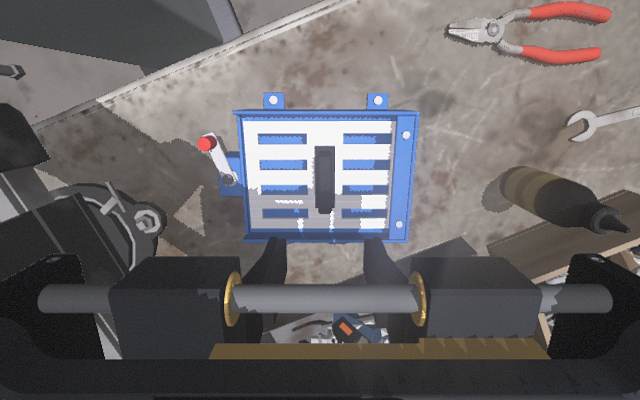

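The wrist view shows the grate seated in the box at (325,175) and the catch post at (206,144). Plate top is at 46.95 mm (47 expected) with slopes under 0.001, and the grip is within 0.5 mm of centre. Next the catch: turn the tool 90° and go above the post.

Run:
```python
from h import *
f=lambda x,y,z:shift(C+BX*x/1e3+BY*y/1e3+[0,0,z])
print(f(-118.3,38.5,.21),f(-118.3,38.5,.127))
a0=-.335
for a in np.linspace(a0,1.57,20): print(round(a,2),round(42*(np.sin(a)-np.sin(a0)),1),round(-42*(np.cos(a)-np.cos(a0)),1))
```

```text
[  41.79690084 -117.23006236   82.13624674] [  41.59306811 -117.02730817  165.1357488 ]
-0.34 0.0 -0.0
-0.23 4.0 -1.2
-0.13 8.2 -2.0
-0.03 12.4 -2.3
0.07 16.6 -2.2
0.17 20.8 -1.8
0.27 24.9 -0.9
0.37 28.9 0.5
0.47 32.7 2.2
0.57 36.4 4.2
0.67 39.8 6.7
0.77 43.0 9.5
0.87 45.9 12.5
0.97 48.4 15.9
1.07 50.6 19.5
1.17 52.5 23.2
1.27 53.9 27.2
1.37 55.0 31.3
1.47 55.6 35.4
1.57 55.8 39.6
```

>>> carry_out([
  [[5,-20,0,0,0,1.1],[10,-40,10,0,0,2.2],[20,-60,20,0,0,3.3],[30,-80,30,0,0,4.4],[40,-100,40,0,0,5.5],[42,-117,50,0,0,6.6],[42,-117,60,0,0,7.7],[42,-117,70,0,0,8.8],[42,-117,80,0,0,9.9],[42,-117,82,0,0,11],[42,-117,82,0,0,11.25],[42,-117,82,0,0,11.25],[42,-117,82,0,0,11.25],[42,-117,82,0,0,11.25]],
], fingers=0.4)

```text
time: 16.7
position: [0.3878, 0.2343, 0.2108]
tool_rot: [0.822, 0.57, -0.0, -0.0]
ft_force: [0.7, 0.4, 1.1]
grip_width: 0.0348
```

Run:
```python
from h import *
o=robot.get_obs(); print(R.from_quat(o["tool_rot"]).as_matrix().round(3),BX)
c=cam("wrist","pics/w6.png"); scene(c)
f=lambda x,y,z:shift(C+BX*x/1e3+BY*y/1e3+[0,0,z]); print(f(-118.3,38.5,.127),o["grip_width"])
```

```text
[[ 0.351  0.936 -0.001]
 [ 0.936 -0.351 -0.   ]
 [-0.001 -0.001 -1.   ]] [0.35510696 0.93482568 0.        ]
plate 16898 x -86.2 33.9 y -61.7 59.1 z0,slopes 46.94 [-0.0005  0.    ]
grip top 2319 -0.6 -0.5 83.5
post 189 -118.5 38.0 74.4 circ -118.53883361816406 37.96522521972656 6.260054588317871 angle -0.35418761626956624
[-1.04039779 -0.55844335 83.98312861] 0.034794860463989684
```

View pics/w6.png

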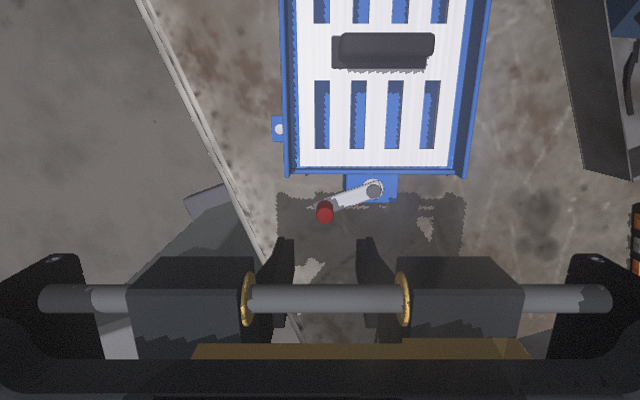

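The post at (325,212) is centred between the fingers (columns 285 and 368) and the pivot is at (373,190). Descending and gripping lightly.

>>> carry_out([
  [[-1,0,25,0,0,0],[-1,0,50,0,0,0],[-1,0,68,0,0,0],[-1,0,78,0,0,0],[-1,0,83,0,0,0],[-1,0,83,0,0,0],[-1,0,83,0,0,0]],
])

```text
time: 17.45
position: [0.3881, 0.2336, 0.1287]
tool_rot: [0.822, 0.569, 0.001, 0.0]
ft_force: [0.2, -0.4, -0.1]
grip_width: 0.035
```

>>> carry_out([
  [[0,0,0,0,0,0],[0,0,0,0,0,0],[0,0,0,0,0,0],[0,0,0,0,0,0],[0,0,0,0,0,0],[0,0,0,0,0,0],[0,0,0,0,0,0],[0,0,0,0,0,0]],
], fingers=0, grip_force=6)

```text
time: 18.25
position: [0.3873, 0.2335, 0.1284]
tool_rot: [0.822, 0.569, -0.0, -0.0]
ft_force: [-1.7, -0.6, 5.0]
grip_width: 0.0135
```

>>> carry_out([
  [[4,-1.2,-1,0,0,0],[8.2,-2,-1,0,0,0],[12.4,-2.3,-1,0,0,0],[16.6,-2.2,-1,0,0,0],[20.8,-1.8,-1,0,0,0],[24.9,-0.9,-1,0,0,0],[28.9,0.5,-1,0,0,0],[32.7,2.2,-1,0,0,0],[36.4,4.2,-1,0,0,0],[39.8,6.7,-1,0,0,0]],
])

```text
time: 19.25
position: [0.4045, 0.2695, 0.1288]
tool_rot: [0.823, 0.568, -0.003, -0.003]
ft_force: [-11.1, 8.5, -0.3]
grip_width: 0.0149
```

Run:
```python
from h import *
o=robot.get_obs(); d=o["position"]-C; print(d@BX*1e3,d@BY*1e3,o["ft_force"],o["grip_width"])
print(np.hypot(d@BX*1e3+104.5,d@BY*1e3+1))
a0=.67
for a in np.linspace(a0,1.57,10): print(round(a,2),shift(C+BX*(-104.5+42*np.sin(a))/1e3+BY*(-1+42*np.cos(a))/1e3+[0,0,.129]).round(1))
```

```text
-78.54472228881279 34.91573667329913 [-11.11020041   8.53543219  -0.27262476] 0.0148639854144695
44.31271354645995
0.67 [ 0.1  3.  -0.3]
0.77 [ 3.3  5.8 -0.3]
0.87 [ 6.1  8.8 -0.3]
0.97 [ 8.7 12.2 -0.3]
1.07 [10.9 15.8 -0.4]
1.17 [12.7 19.5 -0.4]
1.27 [14.1 23.5 -0.4]
1.37 [15.2 27.6 -0.5]
1.47 [15.8 31.7 -0.5]
1.57 [16.  35.9 -0.5]
```

There is an unexpected side force of about 14 N, so I measure the post now.

Run:
```python
from h import *
c=cam("wrist","pics/w7.png"); scene(c); o=robot.get_obs(); print(o["ft_force"],o["moment"])
```

```text
plate 36186 x -85.7 50.4 y -62.1 59.3 z0,slopes 46.97 [-0.0004  0.0001]
grip top 4814 0.0 -0.3 83.6
post 356 -83.6 36.1 74.4 circ -84.22190856933594 35.98382568359375 6.7190165519714355 angle 0.5131742097971822
[-8.23284208  9.94141425 -1.12044179] [ 1.42173022  1.70795213 -0.10439623]
```

View pics/w7.png

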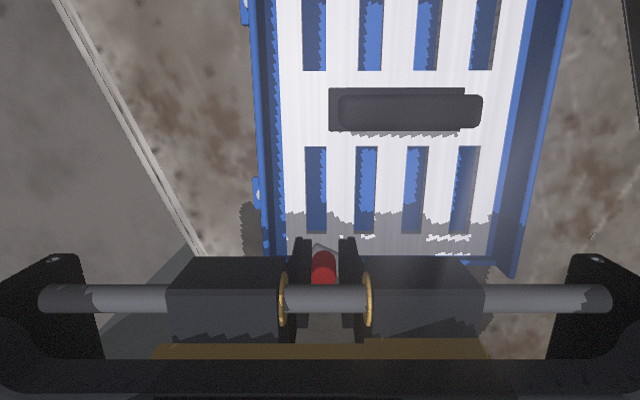

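The wrist picture shows the post at (323,266), 5-6 mm behind the middle of the pads. It slipped along the light grip, and the tool then pressed sideways. I re-centre, grip more firmly and go on.

>>> carry_out([
  [[0,0,0,0,0,0],[0,0,0,0,0,0],[0,0,0,0,0,0],[0,0,0,0,0,0],[-3,0,0,0,0,0],[-5,0,0,0,0,0],[-5,0,0,0,0,0],[-5,0,0,0,0,0]],
], fingers=0.3)

```text
time: 20.1
position: [0.4065, 0.2635, 0.1293]
tool_rot: [0.822, 0.569, 0.0, 0.0]
ft_force: [0.4, 0.4, 0.7]
grip_width: 0.0261
```

Run:
```python
from h import *
scene(cam("wrist"))
o=robot.get_obs(); d=o["position"]-C; print(d@BX*1e3,d@BY*1e3,o["ft_force"],o["grip_width"])
```

```text
plate 35373 x -85.7 46.5 y -61.9 59.2 z0,slopes 46.97 [-0.0003  0.0001]
grip top 4825 -0.1 -0.7 83.6
post 411 -83.3 35.4 74.4 circ -83.52509307861328 35.29617691040039 6.574822425842285 angle 0.5361840519837535
-83.31242344078977 30.939401571747094 [ 0.1531666  -0.79131623  0.59964532] 0.026090569191128957
```

>>> carry_out([
  [[0,-4.4,0,0,0,0],[0,-4.4,0,0,0,0],[0,-4.4,0,0,0,0],[0,-4.4,0,0,0,0],[0,-4.4,0,0,0,0],[0,-4.4,0,0,0,0],[0,-4.4,0,0,0,0]],
], fingers=0, grip_force=20)

```text
time: 20.85
position: [0.402, 0.2652, 0.1292]
tool_rot: [0.822, 0.569, -0.0, -0.0]
ft_force: [-0.6, -2.0, -0.3]
grip_width: 0.0133
```

Run:
```python
from h import *
o=robot.get_obs(); d=o["position"]-C; print(d@BX*1e3,d@BY*1e3,o["ft_force"],o["grip_width"])
for a in np.linspace(.53,1.57,14): print(round(a,2),round(42*(np.sin(a)-np.sin(.53)),1),round(-42*(np.cos(a)-np.cos(.53)),1))
```

```text
-83.46087675424565 35.70544661375694 [-0.59204995 -1.96971487 -0.26988858] 0.013271503196121928
0.53 0.0 -0.0
0.61 2.8 1.8
0.69 5.5 3.8
0.77 8.0 6.1
0.85 10.3 8.5
0.93 12.4 11.1
1.01 14.3 13.9
1.09 16.0 16.8
1.17 17.4 19.9
1.25 18.6 23.0
1.33 19.6 26.2
1.41 20.2 29.5
1.49 20.6 32.8
1.57 20.8 36.2
```

>>> carry_out([
  [[1.4,0.8,0,0,0,0],[2.8,1.8,0,0,0,0],[5.5,3.8,0,0,0,0],[8,6.1,0,0,0,0],[10.3,8.5,0,0,0,0],[12.4,11.1,0,0,0,0],[14.3,13.9,0,0,0,0],[16,16.8,0,0,0,0],[17.4,19.9,0,0,0,0],[18.6,23,0,0,0,0],[19.6,26.2,0,0,0,0],[20.2,29.5,0,0,0,0],[20.6,32.8,0,0,0,0],[20.8,36.2,0,0,0,0],[20.8,36.2,0,0,0,0],[20.8,36.2,0,0,0,0]],
])

```text
time: 22.45
position: [0.4442, 0.2742, 0.1291]
tool_rot: [0.823, 0.568, 0.002, -0.001]
ft_force: [-1.8, 5.7, -1.6]
grip_width: 0.0132
```

Run:
```python
from h import *
scene(cam("wrist"))
o=robot.get_obs(); d=o["position"]-C; print(d@BX*1e3,d@BY*1e3,o["ft_force"],o["grip_width"])
```

```text
plate 34157 x -69.6 69.7 y -61.6 59.4 z0,slopes 46.98 [-0.0007 -0.0004]
grip top 4240 0.4 -1.1 83.5
post 411 -61.5 -0.7 74.4 circ -62.122413635253906 -0.5285165905952454 6.722667217254639 angle 1.5832672869531372
-59.99746804259273 -0.5719796596968187 [-2.10995268  6.33418358 -2.13505846] 0.013002988507791717
```

The post is at y=-0.5 with the box axis at about -1, so about 1.56 rad. Letting go and rising.

>>> carry_out([
  [[0,0,0,0,0,0],[0,0,0,0,0,0],[0,0,0,0,0,0],[0,0,0,0,0,0],[0,0,0,0,0,0],[0,0,-10,0,0,0],[0,0,-30,0,0,0],[0,0,-60,0,0,0],[0,0,-100,0,0,0],[-30,0,-140,0,0,0],[-50,0,-170,0,0,0],[-60,0,-190,0,0,0],[-60,0,-190,0,0,0],[-60,0,-190,0,0,0]],
], fingers=0.35)

```text
time: 23.9
position: [0.4222, 0.2158, 0.3197]
tool_rot: [0.822, 0.569, 0.001, 0.0]
ft_force: [0.3, -0.1, 0.3]
grip_width: 0.0305
```

Run:
```python
from h import *
c=cam("wrist","pics/w8.png"); scene(c); P=pts(c)
d=P-C; x=d@BX*1e3; y=d@BY*1e3; z=P[...,2]*1e3; hsv=cv2.cvtColor(c["color"],cv2.COLOR_RGB2HSV)
b=(z>51.5)&(z<57)&(abs(y)<25)&(x>-115)&(x<-50)&(hsv[...,1]<80)
vx,vy,x0,y0=cv2.fitLine(np.c_[x[b],y[b]].astype(np.float32),cv2.DIST_HUBER,0,.01,.01).ravel(); print("bar",b.sum(),np.degrees(np.arctan2(vy,vx)),x0,y0)
t=cam("top"); a=dict(np.load("t.npz"))
df=np.abs(a["color"].astype(int)-t["color"]).sum(2)>120
ys,xs=np.nonzero(cv2.morphologyEx(df.astype(np.uint8),cv2.MORPH_OPEN,np.ones((3,3),np.uint8))[90:275]); 
n,l,s,_=cv2.connectedComponentsWithStats(cv2.morphologyEx(df.astype(np.uint8),cv2.MORPH_OPEN,np.ones((3,3),np.uint8))); print(s[1:])
```

```text
plate 10414 x -88.0 57.8 y -61.5 66.0 z0,slopes 46.96 [-0.0004 -0.0004]
grip top 996 -0.5 -1.0 83.4
post 2 -67.2 -1.9 73.8 circ -67.22484588623047 -1.9409825801849365 2.659334659576416 angle 1.6228210915794574
bar 396 2.920669 -81.945145 -0.8239071
[[ 167  197  156  200 6760]
 [ 433  201   33   46 1167]
 [ 276  217    6   11   48]
 [ 342  265   19   12  148]
 [  88  299  114  101 3508]
 [ 236  300    3    4   12]
 [ 230  303    7   18   86]
 [ 290  308    4    7   25]
 [ 305  308   26   43  486]
 [ 341  308   31   19  319]
 [ 355  326   20   59  618]
 [  76  330   38   44  650]
 [ 326  334   37   22  397]
 [ 108  367    9   15   70]
 [ 213  378    3    5   15]]
```

View pics/w8.png

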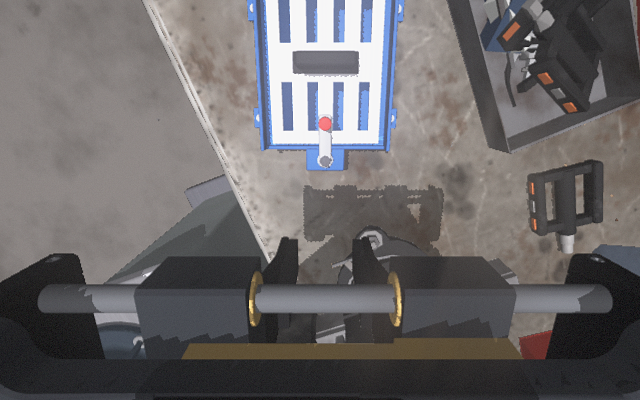

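The wrist view shows the grate seated, with the catch bar from the pivot (325,161) to the red post (325,123) pointing across the grate at its grip. I do one more angle check by rays before handing in, because the bar-line fit read 2.9° (0.05 rad) off.

Run:
```python
from h import *
c=cam("wrist"); hsv=cv2.cvtColor(c["color"],cv2.COLOR_RGB2HSV); f=lambda p:np.array([(p-C)@BX,(p-C)@BY])*1e3
m=((hsv[...,0]<8)|(hsv[...,0]>172))&(hsv[...,1]>90); m[:110]=0;m[140:]=0;m[:,:310]=0;m[:,340:]=0
v,u=np.nonzero(m); print("post",len(u),u.mean(),v.mean(),f(ray(c,u.mean(),v.mean(),.073)))
g=(hsv[...,1]<50)&(hsv[...,2]<170); g[:153]=0;g[167:]=0;g[:,:316]=0;g[:,334:]=0
v,u=np.nonzero(g); print("pivot",len(u),u.mean(),v.mean(),f(ray(c,u.mean(),v.mean(),.056)))
P=pts(c);d=P-C;x=d@BX*1e3;y=d@BY*1e3;z=P[...,2]*1e3
b=(hsv[...,0]>98)&(hsv[...,0]<122)&(hsv[...,1]>120)&(z>59)&(z<68)
for s in(1,-1):
    k=b&(abs(y*s-69)<6)&(x>-85)&(x<40); l=cv2.fitLine(np.c_[x[k],y[k]].astype(np.float32),cv2.DIST_HUBER,0,.01,.01).ravel(); print("wall",s,k.sum(),np.degrees(np.arctan(l[1]/l[0])),l[2:])
for lo,hi in((-95,-85),(-82,-76),):
    k=(z>51.5)&(z<57)&(x>lo)&(x<hi)&(abs(y)<15); print("bar",lo,k.sum(),y[k].min(),y[k].max(),y[k].mean())
print(robot.get_obs()["time"])
```

```text
post 135 325.6740740740741 123.13333333333334 [-62.1670895   -0.90885796]
pivot 94 326.4468085106383 160.53191489361703 [-104.32693461   -2.03183811]
wall 1 340 -0.04715511 [-18.627281  67.52515 ]
wall -1 371 -0.15679464 [-21.362915 -70.002846]
bar -95 106 -7.094607385996253 5.287722172054462 -1.019380908609193
bar -82 72 -6.974135754309328 5.280737423336087 -0.83628295683175
24.05
```

The bar's two cross-sections and the post-to-pivot rays put the catch within about 1-1.5° of straight, with the walls parallel to my box axis. Handing in.

```bash
python3 -c "
from rig import robot
print(robot.hand_in())"
```

```text
the job is handed in; nothing more can be done
None
```

The grate is back in the blue drain box, tucked under the lip and lying flat. The catch is swung over it, and I handed the job in at about 24 s with the gripper clear of everything.

**Last checks**
- **Grate:** the plate top measured 47.0 mm above the bench (47 expected), with slopes under 0.001. It was within about 1 mm of centre in the box.
- **Catch:** the post ended at (-62, -1) mm in the box frame. The bar's cross-sections and the post-to-pivot rays put it at about 1.55 rad, 1–1.5° from straight.

**What disagreed or went less well**
- A coarser line fit of the bar read 2.9° off, probably because it caught other surfaces. I trusted the two other readings.
- In the last picture the colour-and-depth measure of the post found only 2 pixels, so I used a ray through the post instead.
- My first light grip on the post slipped, with about 14 N sideways on the tool. I opened, re-centred and gripped harder, and the grate's readings did not change.
- The bystanders were not measured one by one. A before-and-after comparison of the top view showed changes where the grate, catch and arm had moved. I did not trace a small patch at the front edge of the bench, near (350,270). The tape roll lies a little right of it, at about (380,260).

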